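# Find the parts-tub lid that rocks and snap it home

### The arm

A 7-joint arm with a two-finger parallel gripper is mounted at the origin on the work surface. World frame = base frame: x ahead of the robot, y to its left, z up, the work surface at z = 0. Lengths are in m, angles in rad, forces in N, time in s.
With the tool pointing down it reaches from about 0.4 to 0.9 m from the base axis. Payload 5.6 kg.
Tool frame: the origin (TCP) lies between the finger pads; the fingertips stand 17 mm ahead of it and the grasp point (between the pads) lies 2 mm behind it; z points along the fingers, y is the line along which they close (so a half turn about z gives the same grasp; the last joint's range is limited). The gripper opens to 92 mm and grips with 3 to 60 N. Pads are 20 mm wide; open, the fingers measure 128 mm over their backs; the gripper's body (75 mm by 189 mm) begins 69 mm behind the grasp point.
Start: joints at [-1.24, 0.468, -0.012, 1.603, 0.006, 1.071, -0.056], TCP at [0.237, 0.605, 0.232] pointing down, gripper open.
Joint ranges: [-2.53, 2.53], [-0.31, 2.02], [-1.57, 1.55], [0.28, 2.44], [-1.29, 4.43], [0.15, 1.84], [-2.92, 2.92]. Speed limits (rad/s): [2.57, 2.57, 3.14, 3.14, 3.14, 3.14, 3.14].

### API

Orientations are given as a rotation vector (axis times angle).
In Python, from rig import read_state, cams, ticket gives the robot as it stands.
- The arm moves only by the tool drive_tool, never from a script. Its argument "rows" is a list of rows, each a list of 3 entries, a list of its own where there are three numbers: the finger opening in mm, from 0 to 91.9, then the shift along the tool's x, y, z in units of 50 mm (1.0 is 50 mm), then the turn about the tool's z in degrees. In form: [[gripper, [dx, dy, dz], twist], ...]. A call has exactly 8 rows; each row is the pose to reach, as a shift and turn from the pose commanded when the call began, along the tool's axes at that moment; what a row does not reach only later rows make up. A row lasts 1/10 s, in which the tool goes at most 50 mm and 8.59 degrees, less where a joint would pass 70% of its speed; a pose out of reach is approached as far as the arm can. A call with a gripper value outside its range is refused whole. The fingers move at their own pace and stop on an object; "grip_force" is the grip in N (left out, the last holds). Time passes only in rows, so rows that repeat a pose let the fingers close, or fill a call up. It gives the time, the measured TCP pose, the force, the opening and the grip force at its end, in the units of the state.
- read_state(): the state, without advancing time (a new reading comes with each control period).
- cams.grab_frame(name): name is "side" or "top"; returns (picture, depth): 420x560x3 uint8, red, green, blue; 420x560 float32, m along the optical axis (not along the pixel's ray), 0 where there is no reading.
- cams.calibration(name): a dict with "mtx" (3x3 intrinsics, pixels), "D" ([k1, k2, p1, p2, k3] as OpenCV has them; the pictures are not rectified), "extrinsics" (4x4, takes a point from camera to world coordinates). Camera axes: x right, y up, looking along -z (the intrinsics and any distortion apply to the point x, -y, -z); pixel columns grow to the right and rows downward; lengths in m; the calibration is good to about 2 mm. A picture is of the moment at which its call begins. calibration takes no time and is no camera call.
- ticket.finish_job(): hands the job in; it is judged then, once.
The state is a dict: "clock": time; "joint_pos": joint angles; "qd": joint speeds; "joint_torque": joint torques, N m; "tcp_pos": TCP position; "ee_rot": TCP orientation; "contact_force": force on the tool from outside, world axes, zero at the start; "torque": the same for the moment, N m; "width": finger opening in m; "grip_force": force on a finger pad.
Only numpy, scipy, OpenCV 4.12 (cv2) and the standard library are available. Lean on these libraries where they do the work, as an engineer would, in place of code of your own. Each camera call takes 0.05 s, during which the arm holds its last target. There are 200 camera calls.

### The job

One of the four grey tub lids on the picking cart is not snapped on: with your fingertips, press on the end bars of the lids until you find the one that rocks, then press that lid down on its yellow dot until it sits fully home. Do not pick up or tip off any lid, do not press so hard (over about 80 N) that a lid could crack, and leave everything else on the cart where it is.

Things in the scene. Friction and masses are not known exactly. Their poses are not given: they have to be found in the camera images.
- lid_a: Grey lid of a blue parts tub, one of four identical: 120 mm (x axis) x 84 mm (y axis), flat top, 0.15 to 0.23 kg; 6 mm plate with a 10 mm skirt below it, hanging over the rim with 1.5 to 2 mm play. Origin: centre of the top face, z up. A yellow dot marks the middle, a black bar 48 mm from the middle marks each end. The tubs are fixed.
- lid_b: Lid like lid_a (same size, origin, axes). The tubs are sunk to different depths in the foam: all lids start level with tops 64 to 88 mm above the table, so height does not tell which is loose. Three lids rest on their rims all round and do not give; one, any of the four, stands 5 mm proud on a stiff stud under its yellow dot, its skirt hiding the gap.
- lid_c: Lid like lid_a (same size, origin, axes). Behaviour of the loose lid, any of the four: 1 to 4 N on either end bar dip that end about 5 mm and tip the lid about 0.11 rad (held while pressed); it levels again when let go.
- lid_d: Lid like lid_a (same size, origin, axes). Seating the loose lid, any of the four: about 10 to 12 N on its yellow dot (the stud is 20 mm long in x, 52 mm in y) slide stud and lid 5 mm down until the lid stops hard on the rim; it stays there by itself and rocks no more.
- jar: Bystander: small amber jar with a steel cap, 32 mm across, 55 mm tall; origin at the centre of its underside, standing on the foam (18 mm above the table). Leave it alone.
- carton: Bystander: small brown carton, 26 x 26 x 46 mm tall; origin at the centre of its underside, standing on the foam (18 mm above the table). Leave it alone.
- label_roll: Bystander: small white label roll standing on end, 32 mm across, 40 mm tall; origin at the centre of its underside, standing on the foam (18 mm above the table). Leave it alone.
- tape: Bystander: roll of tan tape lying flat, 90 mm across, 45 mm tall; origin at the centre of its underside, standing on the foam (18 mm above the table). Leave it alone.
- box: Bystander: brown cardboard box with a strip of tape, 75 x 100 x 50 mm tall; origin at the centre of its underside, standing on the foam (18 mm above the table). Leave it alone.
- scanner: Bystander: black barcode scanner body lying flat, 55 x 110 x 34 mm tall, red window at one end; origin at the centre of its underside, standing on the foam (18 mm above the table). Leave it alone.
Things that resemble listed ones, but are neither listed nor needed, are in the scene too. What is shaped like the lid_c but brown is not meant. Leave any purple look-alike of the lid_a alone.

How it is judged:
On the way:
1. the loose lid has been rocked by a press near its end (tilted more than 0.06 rad) (angle between any of lid_a, lid_b, lid_c, lid_d's own z axis and vertical above 0.06 rad), for 0.1 s.
At the end, for the whole second after the job is handed in: The loose lid has gone down more than 3.5 mm from where it stood (its 5 mm travel); all four lids lie level (within 0.03 rad), at rest, on their own tubs (less than 8 mm from where they began); every bystander is within 20 mm of where it stood (distance of any of lid_a, lid_b, lid_c, lid_d from where it was at the start of the episode above 0.0035 m and angle between each of lid_a, lid_b, lid_c, lid_d's own z axis and vertical below 0.03 rad and distance of each of lid_a, lid_b, lid_c, lid_d from where it was at the start of the episode below 0.008 m and linear speed of each of lid_a, lid_b, lid_c, lid_d below 0.02 m/s and distance of each of jar, carton, label_roll, tape, box, scanner from where it was at the start of the episode below 0.02 m); the robot touches nothing.
It fails at once if a lid is lifted or carried (more than 15 mm from where it began, or tipped over 0.3 rad) (distance of any of lid_a, lid_b, lid_c, lid_d from where it was at the start of the episode above 0.015 m or angle between any of lid_a, lid_b, lid_c, lid_d's own z axis and vertical above 0.3 rad).
It fails at once if a lid is pressed with more than 80 N (contact force between any of the arm, the fingers and lid_a above 80 N or contact force between any of the arm, the fingers and lid_b above 80 N or contact force between any of the arm, the fingers and lid_c above 80 N or contact force between any of the arm, the fingers and lid_d above 80 N).
It fails at once if a bystander is moved more than 20 mm (distance of any of jar, carton, label_roll, tape, box, scanner from where it was at the start of the episode above 0.02 m).
It also fails if it takes over 51 s, if anything falls off the work surface, if the arm or the gripper's body presses on something with over 40 N, if the wrist force passes 120 N, or if a joint passes its speed limit or range.

## Working session

There is one attempt and no reset: what is moved stays moved. The work goes in short steps, Python scripts to look and compute and a tool call to move; the robot and the scene stay as the last step left them, time stands still between calls to the robot, and variables do not carry over. Pictures are saved under pics/ and viewed, at most 10 in all, crops included, and the job is handed in when it is done.

Besides the shell and the picture viewer there is one more tool, called after "Call:" as name([rows], argument=value, ...), one row to a line, values as JSON. drive_tool: Moves the arm, as the interface text tells. Its arguments: {"type":"object","properties":{"rows":{"type":"array"},"grip_force":{"type":"number"}},"required":["rows"]}

```bash
mkdir -p pics; ls; python3 - <<'E'
from rig import read_state, cams
import cv2,numpy as np
for n in("top","side"):
    p,d=cams.grab_frame(n); np.savez(f"/tmp/{n}.npz",p=p,d=d); cv2.imwrite(f"pics/{n}1.png",p[:,:,::-1]); c=cams.calibration(n); print(n,c["mtx"],c["D"],c["extrinsics"],(d>0).mean())
s=read_state(); print(s)
E
```

```text
pics
top [[410.70579588   0.         278.44138814]
 [  0.         410.70579588 197.8110293 ]
 [  0.           0.           1.        ]] [-0.0856653  0.         0.         0.         0.       ] [[-6.86033680e-03  9.92010695e-01 -1.25967125e-01  3.69410771e-01]
 [-9.99976138e-01 -6.70335138e-03  1.67009320e-03 -5.33827621e-02]
 [ 8.12348416e-04  1.25975576e-01  9.92033011e-01  1.25254492e+00]
 [ 0.00000000e+00  0.00000000e+00  0.00000000e+00  1.00000000e+00]] 0.9957015306122449
side [[400.29698675   0.         280.95399551]
 [  0.         400.29698675 211.80395235]
 [  0.           0.           1.        ]] [-0.0294697  0.         0.         0.         0.       ] [[-0.92528022  0.29777147 -0.23492269  0.32251223]
 [-0.37899419 -0.70165303  0.60336261  0.51946351]
 [ 0.01482995  0.64731382  0.76207932  0.828645  ]
 [ 0.          0.          0.          1.        ]] 0.9961309523809524
{'clock': 0.1, 'joint_pos': array([-1.2400275 ,  0.46825878, -0.01161491,  1.60346085,  0.00602863,
        1.07137643, -0.05631043]), 'qd': array([ 9.92204213e-04, -4.05930176e-03,  7.62095781e-04, -1.37186972e-03,
       -1.08730425e-04, -3.09599658e-04, -9.05485162e-05]), 'joint_torque': array([ 4.36943837e-04, -5.21645021e+01, -1.27271001e-02, -2.44358629e+01,
       -5.68769372e-02,  1.41831834e-02,  5.99854093e-05]), 'tcp_pos': array([0.23722642, 0.60467773, 0.23078453]), 'ee_rot': array([-5.83754153e-01, -3.08673204e+00,  2.29669450e-03]), 'contact_force': array([ 0.19590082, -0.33681108, -0.65402751]), 'torque': array([-0.01723549, -0.01338824,  0.02408393]), 'grip_force': 0.0, 'width': 0.09202391955992799}
```

View pics/top1.png

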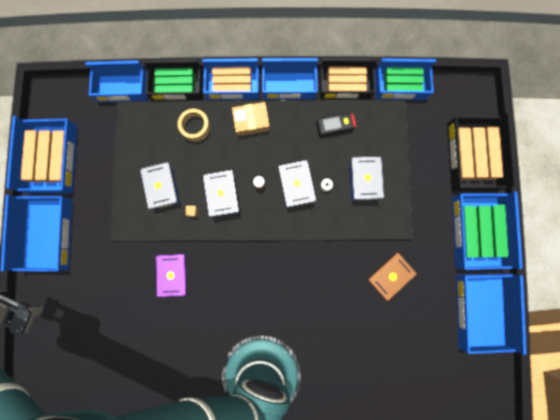

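View pics/side1.png

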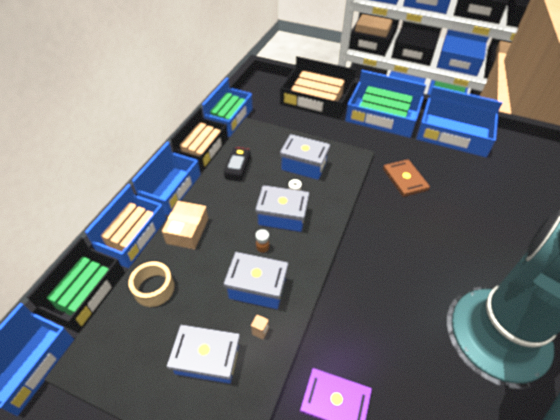

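The four grey lids are at top (158,185), (221,193), (297,184) and (367,178). They are grey with a yellow dot, which fits the description. The purple one (170,275) and the brown one (393,277) are the look-alikes to ignore. Next I'll measure the lids and check them in a crop.

```bash
cat > h.py <<'E'
import numpy as np,cv2
from rig import read_state,cams
from scipy.spatial.transform import Rotation as R
def ray(n,uv,depth):
    c=cams.calibration(n); q=cv2.undistortPoints(np.array(uv,float).reshape(-1,1,2),c["mtx"],c["D"]).reshape(-1,2)
    P=np.c_[q[:,0],-q[:,1],-np.ones(len(q))]*np.reshape(depth,(-1,1)); E=c["extrinsics"]
    return P@E[:3,:3].T+E[:3,3]
def lids(n="top",f="/tmp/top.npz"):
    z=np.load(f);p,d=z["p"],z["d"]; out=[]
    hsv=cv2.cvtColor(p,cv2.COLOR_RGB2HSV)
    m=((hsv[...,1]<50)&(hsv[...,2]>120)).astype(np.uint8); m[:100]=0;m[250:]=0;m[:,:110]=0;m[:,415:]=0
    m=cv2.morphologyEx(m,cv2.MORPH_CLOSE,np.ones((9,9)))
    for c in cv2.findContours(m,0,2)[0]:
        if cv2.contourArea(c)<700: continue
        k=cv2.drawContours(np.zeros_like(m),[c],-1,1,-1)
        v,u=np.nonzero(cv2.erode(k,np.ones((3,3)))); W=ray(n,np.c_[u,v],d[v,u]); h=np.median(W[:,2])
        y=k.astype(bool)&(hsv[...,0]>18)&(hsv[...,0]<35)&(hsv[...,1]>80); yv,yu=np.nonzero(y)
        D=ray(n,[[yu.mean(),yv.mean()]],[np.median(d[y])])[0]
        x,y_=W[:,0],W[:,1]; 
        r=cv2.minAreaRect((ray(n,c.reshape(-1,2),np.full(len(c),np.median(d[y])))[:,:2]*1000).astype(np.float32))
        b=cv2.boxPoints(r); e=[b[1]-b[0],b[2]-b[1]]; L=max(e,key=np.linalg.norm); L=L/np.linalg.norm(L); L=L*np.sign(L[0])
        out.append((D,h,np.degrees(np.arctan2(L[1],L[0])),r[0],r[1],(yu.mean(),yv.mean())))
    return sorted(out,key=lambda o:-o[0][1])
E
python3 - <<'E'
from h import *
np.set_printoptions(precision=4,suppress=True)
for o in lids(): print(o[0],"h",round(o[1],4),"yaw",round(o[2],1),o[3],o[4],o[5])
p=np.load("/tmp/top.npz")["p"]; cv2.imwrite("pics/crop1.png",cv2.resize(p[100:250,110:415,::-1],None,fx=2.6,fy=2.6,interpolation=2))
s=read_state();print(R.from_rotvec(s["ee_rot"]).as_matrix())
E
```

```text
[0.5604 0.2991 0.0699] h 0.0702 yaw 12.0 (559.8533325195312, 298.05780029296875) (123.27991485595703, 90.9978256225586) (np.float64(157.625), np.float64(184.84375))
[0.5341 0.1121 0.0862] h 0.0859 yaw 8.5 (533.3425903320312, 111.91411590576172) (123.79144287109375, 89.37586212158203) (np.float64(220.11111111111111), np.float64(192.4814814814815))
[ 0.5613 -0.1086  0.0825] h 0.0807 yaw -79.0 (566.3743286132812, -136.75115966796875) (123.22836303710938, 146.77273559570312) (np.float64(296.7916666666667), np.float64(182.79166666666666))
[ 0.5753 -0.3132  0.0872] h 0.0866 yaw 3.1 (575.314453125, -311.9468078613281) (124.3577651977539, 89.12039947509766) (np.float64(367.46875), np.float64(177.34375))
[[-0.9309  0.3652 -0.0004]
 [ 0.3652  0.9309 -0.0014]
 [-0.0001 -0.0015 -1.    ]]
```

View pics/crop1.png

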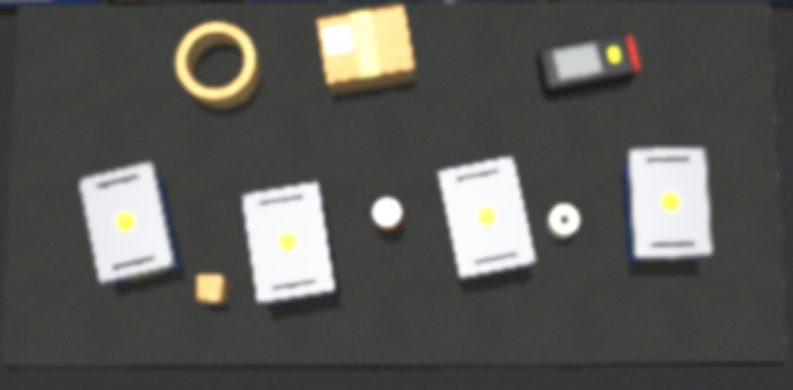

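The crop confirms four grey-white lids, each with a yellow dot and bars at both ends. C sits beside the white roll, at about 11° yaw.

```bash
cat > go.py <<'E'
import sys
from h import *
s=read_state(); M=R.from_rotvec(s["ee_rot"]).as_matrix(); t=np.array(list(map(float,sys.argv[1:4])))
print("t",s["clock"],"F",s["contact_force"].round(2),"tcp",s["tcp_pos"].round(4),"tipz",round(s["tcp_pos"][2]-.017,4))
print("shift",((t-s["tcp_pos"])@M/.05).round(3),"toolx deg",np.degrees(np.arctan2(M[1,0],M[0,0])).round(1))
E
python3 go.py .513 .289 .16
```

```text
t 0.1 F [ 0.2  -0.34 -0.65] tcp [0.2372 0.6047 0.2308] tipz 0.2138
shift [-7.44  -3.861  1.422] toolx deg 158.6
```

Call:
drive_tool([
  [0,[-0.9,-0.45,0],-6],
  [0,[-1.8,-0.9,0.1],-12],
  [0,[-2.7,-1.4,0.2],-18],
  [0,[-3.6,-1.9,0.4],-24],
  [0,[-4.5,-2.3,0.6],-30],
  [0,[-5.4,-2.8,0.8],-32],
  [0,[-6.2,-3.2,1.0],-32],
  [0,[-7.0,-3.6,1.2],-32],
], grip_force=20)

```text
clock: 0.9
tcp_pos: [0.4984, 0.3078, 0.1711]
ee_rot: [0.289, -3.128, 0.0]
contact_force: [0.8, -0.1, 1.2]
width: 0.0299
grip_force: 0.0
```

```bash
python3 go.py .513 .289 .095
```

```text
t 0.9 F [ 0.78 -0.09  1.22] tcp [0.4984 0.3078 0.1711] tipz 0.1541
shift [-0.218 -0.422  1.521] toolx deg -169.4
```

Call:
drive_tool([
  [0,[-0.2,-0.42,0.5],0],
  [0,[-0.2,-0.42,1.0],0],
  [0,[-0.2,-0.42,1.4],0],
  [0,[-0.2,-0.42,1.5],0],
  [0,[-0.2,-0.42,1.5],0],
  [0,[-0.2,-0.42,1.5],0],
  [0,[-0.2,-0.42,1.5],0],
  [0,[-0.2,-0.42,1.5],0],
])

```text
clock: 1.7
tcp_pos: [0.5116, 0.2914, 0.0977]
ee_rot: [-0.29, 3.126, 0.001]
contact_force: [-0.1, 0.2, 0.0]
width: 0.0004
grip_force: 0.0
```

Call:
drive_tool([
  [0,[0,0,0.04],0],
  [0,[0,0,0.08],0],
  [0,[0,0,0.12],0],
  [0,[0,0,0.16],0],
  [0,[0,0,0.18],0],
  [0,[0,0,0.2],0],
  [0,[0,0,0.2],0],
  [0,[0,0,0.2],0],
])

```text
clock: 2.5
tcp_pos: [0.5112, 0.2909, 0.0892]
ee_rot: [0.289, -3.128, 0.0]
contact_force: [-6.3, -3.2, 19.9]
width: 0.0006
grip_force: 10.2
```

Lid A pushes back with 20 N and doesn't dip, so it's firm. On to B.

Call:
drive_tool([
  [0,[0,0,-0.5],0],
  [0,[0,0,-1.0],0],
  [0,[0,0,-1.0],0],
  [0,[0,0,-1.0],0],
  [0,[0,0,-1.0],0],
  [0,[0,0,-1.0],0],
  [0,[0,0,-1.0],0],
  [0,[0,0,-1.0],0],
])

```text
clock: 3.3
tcp_pos: [0.5109, 0.2908, 0.136]
ee_rot: [0.29, -3.127, 0.001]
contact_force: [0.4, -0.4, 0.3]
width: 0.0007
grip_force: 0.0
```

```bash
python3 go.py .4866 .105 .111
```

```text
t 3.3 F [ 0.4  -0.38  0.35] tcp [0.5109 0.2908 0.136 ] tipz 0.119
shift [ 1.16  -3.563  0.502] toolx deg -169.4
```

Call:
drive_tool([
  [0,[0.29,-0.89,0],0],
  [0,[0.58,-1.78,0],0],
  [0,[0.87,-2.67,0],0],
  [0,[1.16,-3.56,0.2],0],
  [0,[1.16,-3.56,0.5],0],
  [0,[1.16,-3.56,0.5],0],
  [0,[1.16,-3.56,0.5],0],
  [0,[1.16,-3.56,0.5],0],
])

```text
clock: 4.1
tcp_pos: [0.4873, 0.1067, 0.1121]
ee_rot: [-0.293, 3.127, 0.001]
contact_force: [0.6, -0.3, 0.0]
width: 0.0002
grip_force: 0.0
```

Call:
drive_tool([
  [0,[0,0,0.04],0],
  [0,[0,0,0.08],0],
  [0,[0,0,0.12],0],
  [0,[0,0,0.16],0],
  [0,[0,0,0.18],0],
  [0,[0,0,0.2],0],
  [0,[0,0,0.2],0],
  [0,[0,0,0.2],0],
])

```text
clock: 4.9
tcp_pos: [0.4869, 0.1056, 0.1046]
ee_rot: [-0.29, 3.128, 0.001]
contact_force: [-9.0, -1.2, 30.0]
width: 0.0004
grip_force: 15.0
```

B is firm as well: 30 N, no dip. Next is C.

Call:
drive_tool([
  [0,[0,0,-0.5],0],
  [0,[0,0,-0.8],0],
  [0,[0,0,-0.8],0],
  [0,[0,0,-0.8],0],
  [0,[0,0,-0.8],0],
  [0,[0,0,-0.8],0],
  [0,[0,0,-0.8],0],
  [0,[0,0,-0.8],0],
])

```text
clock: 5.7
tcp_pos: [0.4866, 0.1052, 0.1411]
ee_rot: [0.29, -3.127, 0.0]
contact_force: [0.4, -0.2, -0.5]
width: 0.0007
grip_force: 0.0
```

```bash
python3 go.py .5142 -.1178 .108
```

```text
t 5.7 F [ 0.37 -0.19 -0.45] tcp [0.4866 0.1052 0.1411] tipz 0.1241
shift [ 0.276 -4.486  0.663] toolx deg -169.4
```

Call:
drive_tool([
  [0,[0.05,-0.9,0],0],
  [0,[0.1,-1.8,0],0],
  [0,[0.16,-2.7,0],0],
  [0,[0.22,-3.6,0],0],
  [0,[0.28,-4.49,0.2],0],
  [0,[0.28,-4.49,0.66],0],
  [0,[0.28,-4.49,0.66],0],
  [0,[0.28,-4.49,0.66],0],
])

```text
clock: 6.5
tcp_pos: [0.5139, -0.1171, 0.1083]
ee_rot: [0.291, -3.127, -0.001]
contact_force: [0.6, 0.1, 0.7]
width: 0.0003
grip_force: 0.0
```

Call:
drive_tool([
  [0,[0,0,0.04],0],
  [0,[0,0,0.08],0],
  [0,[0,0,0.12],0],
  [0,[0,0,0.16],0],
  [0,[0,0,0.18],0],
  [0,[0,0,0.2],0],
  [0,[0,0,0.2],0],
  [0,[0,0,0.2],0],
])

```text
clock: 7.3
tcp_pos: [0.5143, -0.1177, 0.0996]
ee_rot: [-0.29, 3.128, 0.001]
contact_force: [-4.5, 1.7, 10.2]
width: 0.0004
grip_force: 4.8
```

C gives 10 N at the measured top height with no dip, so it's firm. D should be the loose one; testing it.

Call:
drive_tool([
  [0,[0,0,-0.5],0],
  [0,[0,0,-0.8],0],
  [0,[0,0,-0.8],0],
  [0,[0,0,-0.8],0],
  [0,[0,0,-0.8],0],
  [0,[0,0,-0.8],0],
  [0,[0,0,-0.8],0],
  [0,[0,0,-0.8],0],
])

```text
clock: 8.1
tcp_pos: [0.5141, -0.1179, 0.1381]
ee_rot: [0.29, -3.127, -0.0]
contact_force: [-0.1, 0.3, -0.1]
width: 0.0002
grip_force: 0.0
```

```bash
python3 go.py .5274 -.3157 .112
```

```text
t 8.1 F [-0.15  0.32 -0.05] tcp [ 0.5141 -0.1179  0.1381] tipz 0.1211
shift [ 0.463 -3.937  0.522] toolx deg -169.4
```

Call:
drive_tool([
  [0,[0.1,-0.9,0],2],
  [0,[0.2,-1.8,0],4],
  [0,[0.3,-2.7,0],6],
  [0,[0.4,-3.4,0],8],
  [0,[0.46,-3.94,0.2],8],
  [0,[0.46,-3.94,0.5],8],
  [0,[0.46,-3.94,0.5],8],
  [0,[0.46,-3.94,0.5],8],
])

```text
clock: 8.9
tcp_pos: [0.5278, -0.314, 0.1129]
ee_rot: [0.073, -3.139, -0.003]
contact_force: [1.1, 0.6, 0.5]
width: 0.0004
grip_force: 0.0
```

Call:
drive_tool([
  [0,[0,0,0.04],0],
  [0,[0,0,0.08],0],
  [0,[0,0,0.12],0],
  [0,[0,0,0.16],0],
  [0,[0,0,0.18],0],
  [0,[0,0,0.2],0],
  [0,[0,0,0.2],0],
  [0,[0,0,0.2],0],
])

```text
clock: 9.7
tcp_pos: [0.5278, -0.3158, 0.1036]
ee_rot: [0.071, -3.141, -0.0]
contact_force: [-0.7, -0.0, 1.3]
width: 0.0003
grip_force: 0.3
```

```bash
python3 go.py .5274 -.3157 .112
```

```text
t 9.7 F [-0.71 -0.03  1.26] tcp [ 0.5278 -0.3158  0.1036] tipz 0.0866
shift [ 0.008  0.002 -0.168] toolx deg -177.4
```

Call:
drive_tool([
  [0,[0,0,0.02],0],
  [0,[0,0,0.03],0],
  [0,[0,0,0.04],0],
  [0,[0,0,0.05],0],
  [0,[0,0,0.06],0],
  [0,[0,0,0.06],0],
  [0,[0,0,0.06],0],
  [0,[0,0,0.06],0],
])

```text
clock: 10.5
tcp_pos: [0.5279, -0.3159, 0.1015]
ee_rot: [-0.071, 3.14, 0.0]
contact_force: [-2.6, 0.7, 7.0]
width: 0.0004
grip_force: 3.7
```

Call:
drive_tool([
  [0,[0,0,0.02],0],
  [0,[0,0,0.03],0],
  [0,[0,0,0.04],0],
  [0,[0,0,0.04],0],
  [0,[0,0,0.04],0],
  [0,[0,0,0.04],0],
  [0,[0,0,0.04],0],
  [0,[0,0,0.04],0],
])

```text
clock: 11.3
tcp_pos: [0.5279, -0.316, 0.1012]
ee_rot: [-0.07, 3.14, 0.0]
contact_force: [-6.5, 3.5, 18.4]
width: 0.0004
grip_force: 9.5
```

```bash
python3 - <<'E'
from h import *
# side view, zoomed on lid D ; plus depth plane tilt of each lid's visible top from the side view
p,d=cams.grab_frame("side"); np.savez("/tmp/side2.npz",p=p,d=d)
cv2.imwrite("pics/sideD.png",cv2.resize(p[110:240,220:360,::-1],None,fx=4.5,fy=4.5,interpolation=2))
E
```

```text
(no output)
```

View pics/sideD.png

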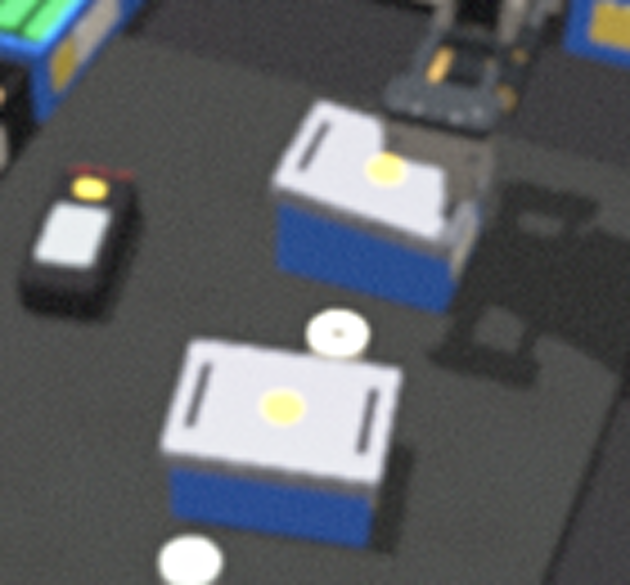

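The fingers press on D's near bar (about (465,190) in the crop). Blue tub shows more at the far end than at the near end, which suggests a tilt. I'll fit a plane to the depth to be sure.

```bash
python3 - <<'E'
from h import *
o=lids()
for f in("/tmp/side.npz","/tmp/side2.npz"):
  d=np.load(f)["d"]; v,u=np.mgrid[0:420,0:560]; W=ray("side",np.c_[u.ravel(),v.ravel()],d.ravel())
  for q in (o[2],o[3]):
    D=q[0]; a=np.radians(11 if q is o[2] else 3.1); r=W-D; x=r[:,0]*np.cos(a)+r[:,1]*np.sin(a); y=-r[:,0]*np.sin(a)+r[:,1]*np.cos(a)
    k=(x>-.025)&(x<.05)&(abs(y)<.033)&(abs(r[:,2])<.012)
    c=np.linalg.lstsq(np.c_[x[k],y[k],np.ones(k.sum())],r[k,2],rcond=None)[0]; print(f,k.sum(),c.round(4))
E
```

```text
/tmp/side.npz 584 [-0.0038  0.0002  0.0007]
/tmp/side.npz 409 [-0.0041 -0.0002  0.0016]
/tmp/side2.npz 578 [ 0.0006 -0.0004  0.0006]
/tmp/side2.npz 359 [ 0.1044 -0.0087  0.0021]
```

D is tilted 0.104 rad and C is level, so D is the loose lid. I'll release it and press its dot.

Call:
drive_tool([
  [0,[0,0,-0.2],0],
  [0,[0,0,-0.5],0],
  [0,[0,0,-0.6],0],
  [0,[0,0,-0.6],0],
  [0,[0,0,-0.6],0],
  [0,[0,0,-0.6],0],
  [0,[0,0,-0.6],0],
  [0,[0,0,-0.6],0],
])

```text
clock: 12.15
tcp_pos: [0.5276, -0.3158, 0.1281]
ee_rot: [0.071, -3.14, -0.0]
contact_force: [0.5, 0.7, 0.3]
width: 0.0002
grip_force: 0.0
```

```bash
python3 go.py .5755 -.3130 .112
```

```text
t 12.15 F [0.49 0.7  0.32] tcp [ 0.5276 -0.3158  0.1281] tipz 0.1111
shift [-0.959  0.013  0.322] toolx deg -177.4
```

Call:
drive_tool([
  [0,[-0.5,0.01,0],0],
  [0,[-0.96,0.01,0],0],
  [0,[-0.96,0.01,0.2],0],
  [0,[-0.96,0.01,0.32],0],
  [0,[-0.96,0.01,0.32],0],
  [0,[-0.96,0.01,0.32],0],
  [0,[-0.96,0.01,0.32],0],
  [0,[-0.96,0.01,0.32],0],
])

```text
clock: 12.95
tcp_pos: [0.5756, -0.3135, 0.1131]
ee_rot: [-0.07, 3.14, -0.0]
contact_force: [0.7, -0.3, 0.6]
width: 0.0007
grip_force: 0.0
```

Call:
drive_tool([
  [0,[0,0,0.04],0],
  [0,[0,0,0.08],0],
  [0,[0,0,0.12],0],
  [0,[0,0,0.14],0],
  [0,[0,0,0.16],0],
  [0,[0,0,0.18],0],
  [0,[0,0,0.18],0],
  [0,[0,0,0.18],0],
])

```text
clock: 13.75
tcp_pos: [0.5757, -0.3131, 0.1045]
ee_rot: [0.071, -3.141, -0.001]
contact_force: [-2.5, 0.4, 6.5]
width: 0.0002
grip_force: 3.0
```

Call:
drive_tool([
  [0,[0,0,0.02],0],
  [0,[0,0,0.03],0],
  [0,[0,0,0.04],0],
  [0,[0,0,0.05],0],
  [0,[0,0,0.06],0],
  [0,[0,0,0.06],0],
  [0,[0,0,0.06],0],
  [0,[0,0,0.06],0],
])

```text
clock: 14.55
tcp_pos: [0.5757, -0.3131, 0.1017]
ee_rot: [0.071, -3.141, -0.001]
contact_force: [-2.3, 0.7, 8.1]
width: 0.0003
grip_force: 3.8
```

It's sliding down at about 8 N. I'll keep pressing.

Call:
drive_tool([
  [0,[0,0,0.02],0],
  [0,[0,0,0.03],0],
  [0,[0,0,0.04],0],
  [0,[0,0,0.05],0],
  [0,[0,0,0.06],0],
  [0,[0,0,0.06],0],
  [0,[0,0,0.06],0],
  [0,[0,0,0.06],0],
])

```text
clock: 15.35
tcp_pos: [0.5757, -0.3131, 0.1001]
ee_rot: [-0.071, 3.141, 0.001]
contact_force: [-5.1, 3.7, 15.2]
width: 0.0003
grip_force: 7.7
```

Call:
drive_tool([
  [0,[0,0,0.02],0],
  [0,[0,0,0.03],0],
  [0,[0,0,0.04],0],
  [0,[0,0,0.04],0],
  [0,[0,0,0.04],0],
  [0,[0,0,0.04],0],
  [0,[0,0,0.04],0],
  [0,[0,0,0.04],0],
])

```text
clock: 16.15
tcp_pos: [0.5757, -0.3132, 0.1]
ee_rot: [-0.071, 3.14, 0.001]
contact_force: [-10.7, 5.1, 27.2]
width: 0.0003
grip_force: 13.4
```

It has stopped hard: 27 N with no further travel. Retract and check.

Call:
drive_tool([
  [0,[0,0,-0.3],0],
  [0,[0,0,-1],0],
  [0,[0,0,-1.9],0],
  [0,[0.5,0,-2.6],0],
  [0,[1.2,0,-3],0],
  [0,[2,0,-3],0],
  [0,[2.5,0,-3],0],
  [0,[2.5,0,-3],0],
])

```text
clock: 16.95
tcp_pos: [0.4476, -0.3199, 0.2464]
ee_rot: [0.064, -3.141, 0.001]
contact_force: [0.2, -0.8, 0.2]
width: 0.0006
grip_force: 0.0
```

```bash
python3 - <<'E'
from h import *
o=lids(); p2,d2=cams.grab_frame("side"); np.savez("/tmp/side3.npz",p=p2,d=d2)
for f in("/tmp/side.npz","/tmp/side3.npz"):
  d=np.load(f)["d"]; v,u=np.mgrid[0:420,0:560]; W=ray("side",np.c_[u.ravel(),v.ravel()],d.ravel())
  for q,a in zip(o,(12,8.5,11,3.1)):
    D=q[0]; a=np.radians(a); r=W-D; x=r[:,0]*np.cos(a)+r[:,1]*np.sin(a); y=-r[:,0]*np.sin(a)+r[:,1]*np.cos(a)
    k=(abs(x)<.05)&(abs(y)<.033)&(abs(r[:,2])<.012)
    c=np.linalg.lstsq(np.c_[x[k],y[k],np.ones(k.sum())],r[k,2],rcond=None)[0]; print(f,k.sum(),c.round(4))
cv2.imwrite("pics/side3.png",p2[:,:,::-1])
E
```

```text
/tmp/side.npz 1736 [-0.0008  0.0034  0.0017]
/tmp/side.npz 1222 [-0.0005 -0.0019  0.0017]
/tmp/side.npz 777 [-0.0022  0.0007  0.0006]
/tmp/side.npz 548 [-0.0052  0.0001  0.0017]
/tmp/side3.npz 1733 [-0.0002  0.0087  0.0017]
/tmp/side3.npz 1228 [-0.0001 -0.0013  0.0017]
/tmp/side3.npz 774 [-0.0023  0.0053  0.0006]
/tmp/side3.npz 545 [-0.0024 -0.0055 -0.0034]
```

View pics/side3.png

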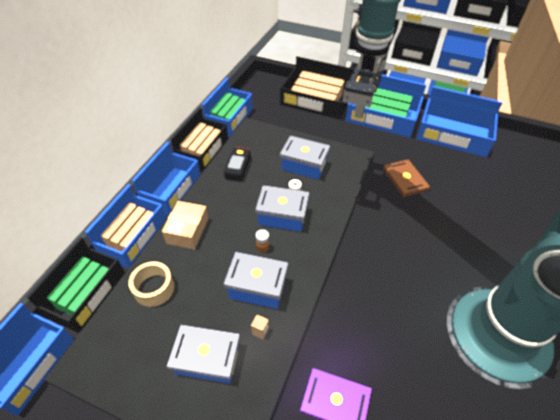

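Lid D, at (305,150), is now 5.1 mm lower and level. The other lids and bystanders haven't moved, and the arm is clear.

```bash
python3 -c "
from rig import ticket; print(ticket.finish_job())"
```

```text
the job is handed in; nothing more can be done
None
```

The loose lid was the rightmost one in the top view (y ≈ -0.31 m): it rocked 0.104 rad, was pressed 5.1 mm down until it sat level on the rim at about 27 N, and the job is handed in with nothing else seen to have moved.

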